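# Unlock the soaking jar's cap and hold it off

## Robot

A 6-joint arm with a two-finger parallel gripper is mounted at the origin on a cart in front of the work surface, level with it; the furniture and walls round the work are solid. World frame = base frame: x ahead of the robot, y to its left, z up, the work surface at z = 0. Lengths are in m, angles in rad, forces in N, time in s.
With the tool pointing down it reaches from about 0.3 to 0.75 m from the base axis. Payload 8.5 kg.
Tool frame: the origin (TCP) lies at the very end of the fingers, on their centre line; the grasp point (between the pads) lies 19 mm behind it; z points along the fingers, y is the line along which they close (so a half turn about z gives the same grasp; the last joint's range is limited). The gripper opens to 85 mm and grips with 20 to 120 N. Pads are 22 mm wide; open, the fingers measure 114 mm over their backs; the gripper's body (76 mm by 85 mm) begins 54 mm behind the grasp point. The pads swing forward as they close: fully open they stand 13 mm farther back than shut.
Start: joints at [-1.335, 0.381, 1.297, -0, 1.464, -0.215], TCP at [0.24, -0.495, 0.231] pointing down, gripper open.
Joint ranges: [-3.11, 3.11], [-0.89, 2.33], [0.22, 2.48], [-1.42, 4.56], [0.17, 2.85], [-2.88, 2.88]. Speed limits (rad/s): [2.39, 2.39, 3.14, 3.14, 3.14, 3.14].

## Interface

Orientations are given as a unit quaternion [w, x, y, z].
In Python, from station import observe, optics, job gives the robot as it stands.
- The arm moves only by the tool move_arm, never from a script. Its arguments are lists of equal length, an entry for each row: "xyz": the shift along the tool's x, y, z in units of 100 cm (1.0 is 100 cm), a list of three; "rotation": the turn, a rotation vector about the tool's x, y, z in units of 30 degrees (1.0 is 30 degrees), a list of three; "hand": the closure, from 0 (fully open) to 1 (shut). A call has 1 to 8 rows; each row shifts and turns the commanded pose from where the row before left it, along the tool's axes as they then stand; what a row does not reach is not made up. A row lasts 1/8 s, in which the tool goes at most 62.5 mm and 10.7 degrees, less where a joint would pass 70% of its speed; a pose out of reach is approached as far as the arm can. A call with a number of a shift or a turn outside -1 to 1 is refused whole. A call with a gripper value outside its range is refused whole. The fingers move at their own pace and stop on an object; the grip force is fixed at half the most. Time passes only in rows, so rows that do not move let the fingers close. It gives the time, the measured TCP pose, the force, the opening and the grip force at its end, in the units of the state.
- observe(): the state, without advancing time (a new reading comes with each control period).
- optics.grab_frame(name): name is "side" or "top"; returns a dict with "image" (480x640x3 uint8, blue, green, red), "z_map" (480x640 float32, m along the optical axis (not along the pixel's ray), 0 where there is no reading), "vertical_fov" (degrees; the focal length in pixels is half the picture's height over the tangent of half this angle, whatever the lens; pixels are square), "cx", "cy" (the principal point, pixels), "extrinsics" (4x4, takes a point from camera to world coordinates). Camera axes: x right, y down, z forward; pixel columns grow to the right and rows downward; lengths in m; the calibration is good to about 2 mm. A picture is of the moment at which its call begins.
- job.sign_off(): hands the job in; it is judged then, once.
The state is a dict: "time_s": time; "joints": joint angles; "dq": joint speeds; "effort": joint torques, N m; "eef_pos": TCP position; "eef_rot": TCP orientation; "contact_force": force on the tool from outside, world axes, zero at the start; "moment": the same for the moment, N m; "opening": finger opening in m; "grip_force": force on a finger pad.
Only numpy, scipy, OpenCV 4.12 (cv2) and the standard library are available. Lean on these libraries where they do the work, as an engineer would, in place of code of your own. Each camera call takes 0.05 s, during which the arm holds its last target. There are 200 camera calls.

## Task

The comb guards are due for their soak: take the blue cap off its steel jar. It is a quarter-turn cap, and nobody knows whether it unlocks clockwise or counter-clockwise, so try both ways, turn it to its stop the way that gives, lift it straight out and finish with the robot still holding it level in the gripper, at least 6 cm above where it sat and touching nothing else. Leave the white cap shut and everything else where it is.

Things in the scene. Friction and masses are not known exactly. Their poses are not given: they have to be found in the camera images.
- cap_blue: Blue cap, 150 g, loose: disc 93 mm wide, 8 mm thick; on it a round knurled knob 40 mm wide, from 8 to 45 mm above the origin. Origin: centre of the disc underside, 90 mm above the worktop when closed; z up, the turning axis; a stripe runs along -x. A stem with a cross bar (along x, 52 mm) reaches 16 mm below the origin.
- knob_blue (a point): Axis of the blue knob, 34 mm above the cap's origin: height for the grip. From closed the cap turns easily 65 degrees one way to a stop; there, and from 60 degrees on, it lifts straight out. The other way it stops within 7 degrees; locked, it rises 3 mm at most. Which way is right differs from start to start and cannot be seen.
- cap_white: White cap, 150 g, loose: disc 93 mm wide, 8 mm thick; on it a round knurled knob 40 mm wide, from 8 to 45 mm above the origin. Origin: centre of the disc underside, 90 mm above the worktop when closed; z up, the turning axis; a stripe runs along -x. A stem with a cross bar (along x, 52 mm) reaches 16 mm below the origin. Shut; leave it.
- station: Fixed grey tray 125 x 275 x 10 mm with two steel jars 92 mm wide, centred 70 mm either side of the origin along y, tops 89 mm above the worktop. Origin: centre of the tray underside. A closed cap has its x axis along the station's x (stripe toward the red tick on the jar's front). Which cap is on which jar varies; the two unlock in contrary directions.
- guard_a: black clip-on comb guard 43 x 44 x 14 mm lying left of the jars, loose; origin centre of its underside; leave alone
- guard_b: dark grey clip-on comb guard 43 x 44 x 14 mm lying left of the jars, loose; origin centre of its underside; leave alone
- clipper: black hair clipper 44 x 182 x 35 mm lying right of the jars, loose; origin centre of its underside; leave alone
There are look-alikes about, which are no part of the job. What is meant by the cap_blue is not orange, and is the larger of those in its own colour. Of the things shaped like the cap_white, the white one is meant.

How it is judged:
By the outcome, as a careful person would: the job done as asked, in the order asked, and still so for the second after the job is handed in, while the arm keeps its last pose, push and grip.
It also fails if it takes over 38 s, if anything falls off the work surface, if the arm or the gripper's body presses on something with over 40 N, if the wrist force passes 120 N, or if a joint passes its speed limit or range.

## Working session

There is one attempt and no reset: what is moved stays moved. The work goes in short steps, Python scripts to look and compute and a tool call to move; the robot and the scene stay as the last step left them, time stands still between calls to the robot, and variables do not carry over. Pictures are saved under pics/ and viewed, at most 10 in all, crops included, and the job is handed in when it is done.

Besides the shell and the picture viewer there is one more tool, called as name(argument=value, ...), one argument or row to a line, values as JSON. move_arm: Moves the arm, as the interface text tells. Its arguments: {"type":"object","properties":{"xyz":{"type":"array","items":{"type":"array","items":{"type":"number","minimum":-1,"maximum":1}}},"rotation":{"type":"array","items":{"type":"array","items":{"type":"number","minimum":-1,"maximum":1}}},"hand":{"type":"array","items":{"type":"number"}}},"required":["xyz","rotation","hand"]}

```bash
mkdir -p pics; cat > h.py <<'E'
import numpy as np,cv2
from station import observe,optics,job
def grab(n):
    f=optics.grab_frame(n); f['f']=240/np.tan(np.radians(f['vertical_fov'])/2); return f
def pts(f):
    v,u=np.mgrid[:480,:640]; z=f['z_map']
    p=np.stack([(u-f['cx'])/f['f']*z,(v-f['cy'])/f['f']*z,z,np.ones_like(z)],-1)
    return (p@np.array(f['extrinsics']).T)[...,:3]
E
python3 - <<'E'
from h import *
for n in('top','side'):
    f=grab(n); cv2.imwrite(f'pics/{n}0.png',f['image']); np.savez(f'{n}0.npz',im=f['image'],p=pts(f),z=f['z_map']); print(n,np.round(f['extrinsics'],3).tolist(),f['f'])
print(observe())
E
```

```text
top [[0.006, -0.984, 0.178, 0.379], [-1.0, -0.006, 0.001, 0.03], [0.0, -0.178, -0.984, 0.988], [0.0, 0.0, 0.0, 1.0]] 443.08545483695974
side [[0.949, -0.128, 0.289, 0.144], [-0.316, -0.341, 0.885, -1.148], [-0.015, -0.931, -0.364, 0.602], [0.0, 0.0, 0.0, 1.0]] 579.0770850783538
{'time_s': 0.1, 'joints': array([-1.33530356e+00,  3.81152121e-01,  1.29812538e+00,  2.42064411e-05,
        1.46357799e+00, -2.15313198e-01]), 'dq': array([ 0.00028581, -0.00059781, -0.00264731,  0.00104137,  0.00117107,
        0.00025186]), 'effort': array([ 4.26480183e-03, -4.49220049e+01, -2.31656152e+01, -9.77232708e-05,
        3.72105249e-03, -2.86468214e-06]), 'eef_pos': array([ 0.23957027, -0.49481711,  0.23078099]), 'eef_rot': array([-6.31509592e-04,  9.74704217e-01,  2.23497853e-01,  5.66150080e-06]), 'contact_force': array([ 0.83005398,  0.73934855, -0.88495305]), 'moment': array([-0.04435171, -0.03443631, -0.04896411]), 'grip_force': 0.0, 'opening': 0.08538202748968732}
```

View pics/top0.png

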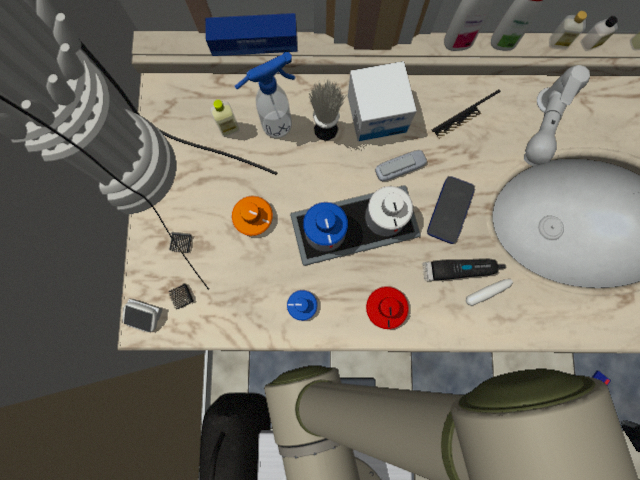

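View pics/side0.png

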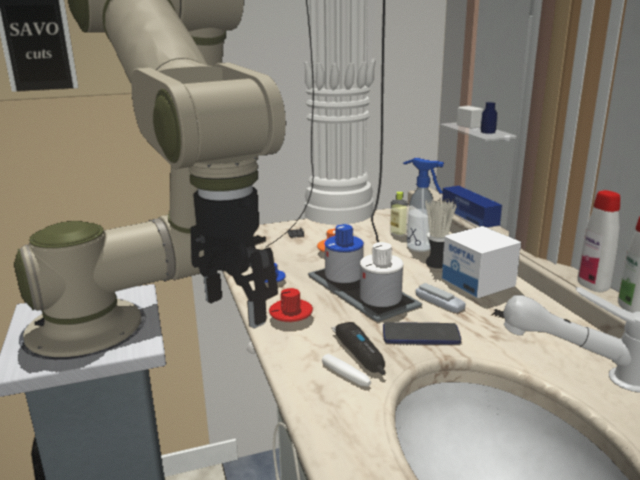

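The top view shows the blue cap on its jar at about (325,225), with the white cap on the neighbouring jar at (390,210). The small loose blue cap at (302,305) and the orange and red caps are decoys. The side view shows the blue knob at about (344,234).

```bash
python3 - <<'E'
from h import *
for n,r in(('top',(190,260,295,355)),('side',(215,285,320,370))):
    d=np.load(n+'0.npz'); p=d['p']; im=d['im']; hsv=cv2.cvtColor(im,cv2.COLOR_BGR2HSV)
    m=np.zeros((480,640),bool); m[r[0]:r[1],r[2]:r[3]]=1
    b=m&(hsv[...,0]>100)&(hsv[...,0]<130)&(hsv[...,1]>120)&(d['z']>0)
    for lo,hi in((.128,.145),(.09,.105)):
        q=p[b&(p[...,2]>lo)&(p[...,2]<hi)]
        if len(q)>5:
            c,rad=cv2.minEnclosingCircle(q[:,:2].astype(np.float32)); print(n,lo,len(q),q.mean(0).round(4),np.round(c,4),round(rad,4),q.min(0).round(3),q.max(0).round(3))
d=np.load('top0.npz');p=d['p'];im=d['im']
hsv=cv2.cvtColor(im,cv2.COLOR_BGR2HSV)
m=np.zeros((480,640),bool); m[180:245,360:420]=1
q=p[m&(hsv[...,1]<50)&(p[...,2]>.12)];q2=p[m&(hsv[...,1]<50)&(hsv[...,2]>150)&(p[...,2]>.085)&(p[...,2]<.11)]
print('white',q.mean(0),cv2.minEnclosingCircle(q2[:,:2].astype(np.float32)))
E
```

```text
top 0.128 299 [0.5794 0.023  0.1352] [0.5797 0.0227] 0.0209 [0.559 0.004 0.128] [0.6   0.042 0.14 ]
top 0.09 1103 [0.5768 0.0228 0.0985] [0.5799 0.0228] 0.0463 [ 0.535 -0.022  0.092] [0.622 0.067 0.104]
side 0.128 97 [0.5799 0.0134 0.1331] [0.5799 0.0194] 0.0224 [ 0.562 -0.001  0.128] [0.597 0.039 0.137]
side 0.09 366 [0.5759 0.0055 0.0977] [0.5796 0.0176] 0.0445 [ 0.536 -0.025  0.09 ] [0.622 0.059 0.105]
white [ 0.60522947 -0.10677305  0.16286741] ((0.6148775219917297, -0.11275733262300491), 0.046373091638088226)
```

move_arm(
  xyz=[
    [0.038,-0.023,0],
    [0.038,-0.023,0],
    [0.038,-0.023,0],
    [0.038,-0.023,0],
    [0.038,-0.023,0],
    [0.038,-0.023,0],
    [0.038,-0.023,0],
    [0.038,-0.023,0],
  ],
  rotation=[
    [0,0,0],
    [0,0,0],
    [0,0,0],
    [0,0,0],
    [0,0,0],
    [0,0,0],
    [0,0,0],
    [0,0,0],
  ],
  hand=[0,0,0,0,0,0,0,0],
)

```text
time_s: 1.1
eef_pos: [0.4336, -0.1956, 0.2311]
eef_rot: [-0.0, 0.975, 0.223, -0.0]
contact_force: [0.2, -0.4, -0.6]
opening: 0.0857
grip_force: 0.0
```

move_arm(
  xyz=[
    [0.038,-0.023,0],
    [0.038,-0.023,0],
    [0.038,-0.023,0],
    [0.038,-0.022,0],
    [0.038,-0.022,0],
    [0.034,-0.02,0],
    [0,0,0],
    [0,0,0],
  ],
  rotation=[
    [0,0,0],
    [0,0,0],
    [0,0,0],
    [0,0,0],
    [0,0,0],
    [0,0,0],
    [0,0,0],
    [0,0,0],
  ],
  hand=[0,0,0,0,0,0,0,0],
)

```text
time_s: 2.1
eef_pos: [0.5764, 0.02, 0.231]
eef_rot: [-0.0, 0.975, 0.224, -0.0]
contact_force: [0.1, 1.1, -0.3]
opening: 0.0853
grip_force: 0.0
```

```bash
cat > s.py <<'E'
from h import *
from scipy.spatial.transform import Rotation as R
import sys
o=observe(); q=o['eef_rot']; M=R.from_quat(np.r_[q[1:],q[0]]).as_matrix()
print(o['time_s'],o['joints'].round(3),o['eef_pos'].round(4),o['opening'],o['grip_force'],o['contact_force'].round(1),o['moment'].round(2)); print(M.round(4).tolist())
if len(sys.argv)>3: print('toolshift',(M.T@(np.array(sys.argv[1:4],float)-o['eef_pos'])).round(4))
E
python3 s.py 0.58 0.021 0.102
```

```text
2.1 [-0.17   0.429  1.221 -0.     1.493  0.95 ] [0.5764 0.02   0.231 ] 0.08532585526637843 0.0 [ 0.1  1.1 -0.3] [-0.03  0.04 -0.02]
[[0.9001, 0.4357, -0.001], [0.4357, -0.9001, -0.0001], [-0.0009, -0.0003, -1.0]]
toolshift [0.0038 0.0007 0.129 ]
```

move_arm(
  xyz=[
    [0.004,0.001,0.02],
    [0,0,0.025],
    [0,0,0.025],
    [0,0,0.025],
    [0,0,0.02],
    [0,0,0.014],
    [0,0,0],
    [0,0,0],
  ],
  rotation=[
    [0,0,0],
    [0,0,0],
    [0,0,0],
    [0,0,0],
    [0,0,0],
    [0,0,0],
    [0,0,0],
    [0,0,0],
  ],
  hand=[0,0,0,0,0,0,0,0],
)

```text
time_s: 3.1
eef_pos: [0.5811, 0.0209, 0.1032]
eef_rot: [0.0, 0.975, 0.223, 0.001]
contact_force: [-0.1, 0.7, 0.7]
opening: 0.0853
grip_force: 0.0
```

```bash
python3 - <<'E'
from h import *
f=grab('side'); a=f['image'][130:310,220:460]; b=grab('top')['image'][130:310,220:460]
cv2.imwrite('pics/c1.png',cv2.resize(np.vstack([a,b]),None,fx=1.66,fy=1.66,interpolation=cv2.INTER_CUBIC))
E
python3 s.py 0.58 0.021 0.102
```

```text
3.2 [-0.167  0.553  1.4   -0.     1.187  0.953] [0.5812 0.021  0.1032] 0.08559954188555001 0.0 [ 0.3 -0.1  0.2] [0.05 0.04 0.02]
[[0.9001, 0.4356, 0.0016], [0.4356, -0.9001, -0.0003], [0.0013, 0.0009, -1.0]]
toolshift [-0.001  -0.0005  0.0012]
```

View pics/c1.png

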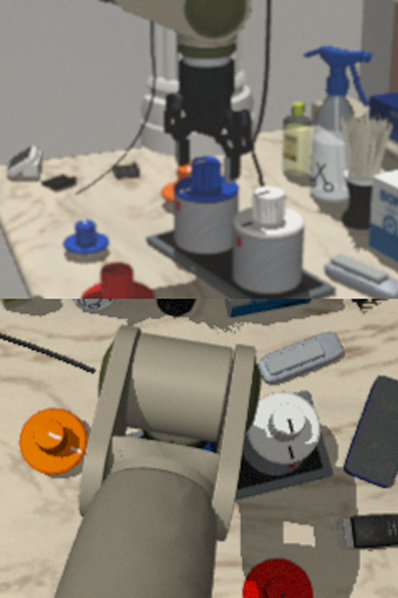

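The fingers straddle the blue knob, at (207,175) in the crop, and nothing else is in contact. I'll close now.

move_arm(
  xyz=[
    [0,0,0],
    [0,0,0],
    [0,0,0],
    [0,0,0],
    [0,0,0],
    [0,0,0],
    [0,0,0],
    [0,0,0],
  ],
  rotation=[
    [0,0,0],
    [0,0,0],
    [0,0,0],
    [0,0,0],
    [0,0,0],
    [0,0,0],
    [0,0,0],
    [0,0,0],
  ],
  hand=[0.3,0.5,0.7,1,1,1,1,1],
)

```text
time_s: 4.2
eef_pos: [0.5811, 0.0212, 0.1027]
eef_rot: [0.0, 0.975, 0.224, 0.0]
contact_force: [0.1, 1.3, 5.7]
opening: 0.0386
grip_force: 60.4
```

```bash
python3 s.py
```

```text
4.2 [-0.167  0.554  1.401  0.     1.187  0.953] [0.5811 0.0212 0.1027] 0.03858114040886218 60.423513650894165 [0.1 1.3 5.7] [0.07 0.09 0.01]
[[0.9001, 0.4357, 0.0009], [0.4357, -0.9001, -0.0001], [0.0008, 0.0005, -1.0]]
```

move_arm(
  xyz=[
    [0,0,0],
    [0,0,0],
    [0,0,0],
    [0,0,0],
    [0,0,0],
  ],
  rotation=[
    [0,0,0.1],
    [0,0,0.1],
    [0,0,0.1],
    [0,0,0.1],
    [0,0,0],
  ],
  hand=[1,1,1,1,1],
)

```text
time_s: 4.82
eef_pos: [0.5811, 0.0211, 0.1028]
eef_rot: [0.0, 0.993, 0.12, 0.001]
contact_force: [-0.3, 0.8, 5.3]
opening: 0.0383
grip_force: 60.6
```

```bash
python3 s.py
```

```text
4.825 [-0.167  0.554  1.4    0.     1.186  1.163] [0.5811 0.0211 0.1028] 0.0383049625117164 60.57263731956482 [-0.3  0.8  5.3] [ 0.04  0.03 -0.05]
[[0.9712, 0.2383, 0.0011], [0.2383, -0.9712, -0.0001], [0.001, 0.0004, -1.0]]
```

move_arm(
  xyz=[
    [0,0,0],
    [0,0,0],
    [0,0,0],
    [0,0,0],
    [0,0,0],
    [0,0,0],
    [0,0,0],
    [0,0,0],
  ],
  rotation=[
    [0,0,0.2],
    [0,0,0.25],
    [0,0,0.25],
    [0,0,0.25],
    [0,0,0.25],
    [0,0,0.25],
    [0,0,0.2],
    [0,0,0],
  ],
  hand=[1,1,1,1,1,1,1,1],
)

```text
time_s: 5.82
eef_pos: [0.5811, 0.0211, 0.1027]
eef_rot: [-0.0, 0.952, -0.307, 0.001]
contact_force: [-0.5, -0.2, 5.1]
opening: 0.0386
grip_force: 60.6
```

```bash
python3 s.py
```

```text
5.825 [-0.167  0.554  1.4   -0.     1.186  2.027] [0.5811 0.0211 0.1027] 0.03860138241677314 60.591477155685425 [-0.5 -0.2  5.1] [-0.08  0.1  -0.11]
[[0.8117, -0.5841, 0.001], [-0.5841, -0.8117, -0.0003], [0.001, -0.0004, -1.0]]
```

move_arm(
  xyz=[
    [0,0,0],
    [0,0,0],
    [0,0,0],
    [0,0,0],
  ],
  rotation=[
    [0,0,0.05],
    [0,0,0.05],
    [0,0,0],
    [0,0,0],
  ],
  hand=[1,1,1,1],
)

```text
time_s: 6.32
eef_pos: [0.5812, 0.0211, 0.1027]
eef_rot: [-0.0, 0.944, -0.331, 0.001]
contact_force: [0.9, 0.4, 4.9]
opening: 0.0384
grip_force: 60.6
```

```bash
python3 s.py
```

```text
6.325 [-0.167  0.554  1.4   -0.     1.186  2.078] [0.5812 0.0211 0.1027] 0.03837655687458621 60.60939431190491 [0.9 0.4 4.9] [-0.05 -0.01 -0.04]
[[0.7809, -0.6246, 0.0012], [-0.6246, -0.7809, -0.0002], [0.0011, -0.0006, -1.0]]
```

move_arm(
  xyz=[
    [0,0,0],
    [0,0,0],
    [0,0,0],
    [0,0,0],
  ],
  rotation=[
    [0,0,0.03],
    [0,0,0.03],
    [0,0,0],
    [0,0,0],
  ],
  hand=[1,1,1,1],
)

```text
time_s: 6.82
eef_pos: [0.5812, 0.0211, 0.1028]
eef_rot: [0.0, 0.939, -0.345, 0.001]
contact_force: [0.6, -0.4, 5.7]
opening: 0.0385
grip_force: 60.6
```

```bash
python3 s.py
```

```text
6.825 [-0.167  0.554  1.4   -0.     1.186  2.109] [0.5812 0.0211 0.1028] 0.03848840343457947 60.586642026901245 [ 0.6 -0.4  5.7] [-0.06 -0.07  0.48]
[[0.7616, -0.648, 0.0013], [-0.648, -0.7616, -0.0006], [0.0014, -0.0004, -1.0]]
```

The moment jumped to 0.48 N·m, so the cap is at its stop. I'll ease off a touch and lift.

move_arm(
  xyz=[
    [0,0,0],
    [0,0,-0.003],
    [0,0,-0.004],
    [0,0,-0.005],
    [0,0,0],
  ],
  rotation=[
    [0,0,-0.04],
    [0,0,0],
    [0,0,0],
    [0,0,0],
    [0,0,0],
  ],
  hand=[1,1,1,1,1],
)

```text
time_s: 7.45
eef_pos: [0.5806, 0.0209, 0.1148]
eef_rot: [0.0, 0.942, -0.336, -0.0]
contact_force: [-0.1, -0.1, -1.5]
opening: 0.0388
grip_force: 61.1
```

```bash
python3 s.py
```

```text
7.45 [-1.670e-01  5.400e-01  1.386e+00 -1.000e-03  1.216e+00  2.089e+00] [0.5806 0.0209 0.1148] 0.03884379061757673 61.06633901596069 [-0.1 -0.1 -1.5] [ 0.03  0.02 -0.03]
[[0.7741, -0.6331, -0.0003], [-0.6331, -0.7741, -0.0006], [0.0002, 0.0007, -1.0]]
```

Up 12 mm with only the cap's weight (−1.5 N) on the wrist, so it is free. Next I'll raise it another 100 mm.

move_arm(
  xyz=[
    [0,0,-0.01],
    [0,0,-0.015],
    [0,0,-0.02],
    [0,0,-0.02],
    [0,0,-0.02],
    [0,0,-0.015],
    [0,0,0],
    [0,0,0],
  ],
  rotation=[
    [0,0,0],
    [0,0,0],
    [0,0,0],
    [0,0,0],
    [0,0,0],
    [0,0,0],
    [0,0,0],
    [0,0,0],
  ],
  hand=[1,1,1,1,1,1,1,1],
)

```text
time_s: 8.45
eef_pos: [0.5805, 0.0212, 0.2137]
eef_rot: [0.0, 0.942, -0.336, -0.001]
contact_force: [-0.4, 0.6, -2.4]
opening: 0.0386
grip_force: 61.1
```

```bash
python3 - <<'E'
from h import *
f=grab('side'); cv2.imwrite('pics/c2.png',f['image'])
E
python3 s.py
```

```text
8.5 [-0.167  0.448  1.239  0.     1.456  2.089] [0.5804 0.0212 0.2135] 0.03843146276665044 61.07868790626526 [ 1.  -1.  -2.1] [-0.02  0.03 -0.01]
[[0.7741, -0.633, -0.0017], [-0.633, -0.7741, 0.0003], [-0.0015, 0.0008, -1.0]]
```

View pics/c2.png

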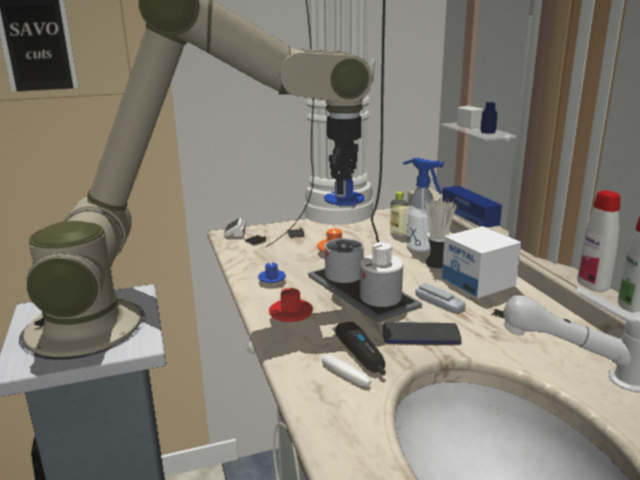

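The picture shows the blue cap level in the gripper at (345,198). Its jar is open at (344,258), and the white cap is still shut at (381,262). Handing in.

```bash
python3 -c "
from station import job
print(job.sign_off())"
```

```text
the job is handed in; nothing more can be done
None
```

The blue cap is off: it gave clockwise on the first try (so I didn't turn it counter-clockwise), went to its stop at about 65°, lifted straight out, and is held level about 11 cm above its seat, with the white cap still shut and nothing else touched; handed in at 8.5 s.

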